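# Fetch the stand collar from behind two microscope parts and clamp it

### The job

First move the camera tube and the lamp housing out of the grey stock tray and stand both on the black rubber mat, so that you can reach the steel collar behind them. Then stand the collar in the ring-shaped nest of the clamping fixture (swing the hold-down arm up out of the way if it is not already) and press the arm down onto the collar as far as it goes. Finally put the camera tube and the lamp housing each back on the very spot in the tray where it stood at the start; keep all three parts upright throughout.

Things in the scene. Friction and masses are not known exactly. Their poses are not given: they have to be found in the camera images.
- tube: aluminium camera tube with black bands, loose, about 0.3 kg, upright: round foot 56 mm in diameter, 12 mm high, tapering up to 20 mm, then a plain tube 40 mm in diameter up to the top at 112 mm. Origin: centre of its underside; z up. Starts on one of the two front spots of the tray.
- lamphouse: lamp housing, loose, about 0.35 kg, standing upright: white square base 46 x 46 mm, 48 mm high, with black vent slots, and on it a centred grey square neck 34 x 34 mm up to its top at 112 mm. Origin: centre of its underside; z up, x and y square to its sides. Stands on the other front spot of the tray.
- collar: low plain steel collar (thick ring) behind the two tall parts, loose, about 0.22 kg: 50 mm outside diameter, 28 mm bore, 42 mm high, standing on its flat end. Origin: centre of its underside, z up.
- tray: grey tray, fixed, 170 mm (x) by 210 mm (y), open at the front (-x, towards the robot); floor 6 mm thick, side and back walls 4 mm thick, up to 36 mm above the table. Origin: centre of underside. Flat round felt spots on its floor: the tall parts start on the front two, x = -4, y = +40 and -40 mm (either on either, within 3 mm), the collar on the one behind, x = 42, y = 0.
- mat: black rubber mat lying on the table, fixed, 160 mm (its x) by 180 mm (its y), 3 mm thick: the side area for the parts cleared away. Left or right of the tray. Origin: centre of its underside, z up.
- fixture: clamping fixture, fixed, on the other side of the tray: dark steel plate 12 mm thick, x = -65 to +120, y = -55 to +55 mm. Origin: on the table under the nest's centre; x points away from the robot, to the hinge of the hold-down arm. Hinge axis parallel to y at x = 90 mm, 64 mm above the table, between two cheeks (x = 77 to 103, y = +-17 to +-23 mm, 78 mm high).
- nest (a point): centre of the nest's floor, 12 mm above the table (the top of the fixture's plate): a low ring, 68 mm inside and 80 mm outside diameter, 6 mm high, in which the collar stands with some 9 mm of play all round.
- clamp (a joint): hold-down arm (steel, 14 x 12 mm), angle in rad: 0 = level, down over the nest (stop; the 36 mm rubber pad under it is then 2 mm lower than a collar's top, so on a collar it stops at about 0.02); 1.57 upright; 1.95 = open stop, leaning away from the nest. Starts anywhere from 0 to 1.7. Stiff hinge: it stays where left; 2 to 3 N at the grip moves it.
- clamp_grip (a point): centre of the black cross-bar grip at the arm's end, 34 mm long along the fixture's y, 18 mm thick. Arm level: x = -55 mm in the fixture's frame, 68 mm above the table, that is 145 mm from the hinge axis and 4 mm above it; it swings up about that axis. Can be pinched across its two ends from above (it turns between the fingers) or pushed.
Things that resemble listed ones, but are neither listed nor needed, are in the scene too. Leave any green look-alike of the lamphouse alone.

How it is judged:
On the way, in this order (a step that is already met when the one before it is completed fails the run):
1. the camera tube and the lamp housing both stand on the mat, the collar not yet taken (x of tube in the frame of mat between -0.075 and 0.075 m and y of tube in the frame of mat between -0.085 and 0.085 m and z of each of tube, lamphouse in the frame of mat below 0.009 m and angle between each of tube, lamphouse's own z axis and vertical below 0.15 rad and x of lamphouse in the frame of mat between -0.075 and 0.075 m and y of lamphouse in the frame of mat between -0.085 and 0.085 m and distance of collar from where it was at the start of the episode below 0.03 m), for 0.2 s.
2. the collar stands in the nest, the tall parts still on the mat (horizontal distance between collar and nest below 0.012 m and z of collar in the frame of nest below 0.004 m and angle between collar's own z axis and vertical below 0.12 rad and x of tube in the frame of mat between -0.075 and 0.075 m and y of tube in the frame of mat between -0.085 and 0.085 m and z of each of tube, lamphouse in the frame of mat below 0.009 m and angle between each of tube, lamphouse's own z axis and vertical below 0.15 rad and x of lamphouse in the frame of mat between -0.075 and 0.075 m and y of lamphouse in the frame of mat between -0.085 and 0.085 m), for 0.2 s.
3. the hold-down arm is pressed down onto the collar, the tall parts still on the mat (all of step 2 and value of joint clamp below 0.07 rad), for 0.2 s.
At the end, for the whole second after the job is handed in: The collar stands in the nest (within 12 mm of its centre, flat on the floor) with the hold-down arm down on it (angle under 0.07 rad), and the camera tube and the lamp housing stand upright, at rest and released, each within 15 mm of where it stood at the start (horizontal distance between collar and nest below 0.012 m and z of collar in the frame of nest below 0.004 m and angle between collar's own z axis and vertical below 0.12 rad and value of joint clamp below 0.07 rad and linear speed of each of collar, tube, lamphouse below 0.02 m/s and distance of each of tube, lamphouse from where it was at the start of the episode below 0.015 m and angle between each of tube, lamphouse's own z axis and vertical below 0.1 rad); the robot touches nothing.
It fails at once if the camera tube was tipped over (angle between tube's own z axis and vertical above 0.6 rad).
It fails at once if the lamp housing was tipped over (angle between lamphouse's own z axis and vertical above 0.6 rad).
It fails at once if the collar was tipped over (angle between collar's own z axis and vertical above 0.6 rad).
It also fails if it takes over 144 s, if anything falls off the work surface, if the arm or the gripper's body presses on something with over 40 N, if the wrist force passes 120 N, or if a joint passes its speed limit or range.

### The arm

A 6-joint arm with a two-finger parallel gripper is mounted at the origin on the work surface. World frame = base frame: x ahead of the robot, y to its left, z up, the work surface at z = 0. Lengths are in m, angles in rad, forces in N, time in s.
With the tool pointing down it reaches from about 0.375 to 0.975 m from the base axis. Payload 3.8 kg.
Tool frame: the origin (TCP) lies midway between the tips of the shut fingers; the grasp point (between the pads) lies 19 mm behind it; z points along the fingers, y is the line along which they close (so a half turn about z gives the same grasp; the last joint's range is limited). The gripper opens to 85 mm and grips with 20 to 120 N. Pads are 22 mm wide; open, the fingers measure 114 mm over their backs; the gripper's body (76 mm by 85 mm) begins 54 mm behind the grasp point. The pads swing forward as they close: fully open they stand 13 mm farther back than shut.
Start: joints at [-1.264, 0.264, 1.604, -0, 1.274, -0.037], TCP at [0.228, -0.635, 0.231] pointing down, gripper open.
Joint ranges: [-2.63, 2.63], [-0.94, 2.18], [0.31, 2.57], [-1.31, 4.45], [0, 2.66], [-2.55, 2.55]. Speed limits (rad/s): [2.57, 2.57, 3.14, 3.14, 3.14, 3.14].

### API

Orientations are given as a rotation vector (axis times angle).
In Python, from workcell import status, read_camera, workorder, masks_of gives the robot as it stands.
- The arm moves only by the tool drive_tool, never from a script. Its argument "rows" is a list of rows, each a list of 7 numbers: the turn, a rotation vector about the tool's x, y, z in degrees, then the shift along the tool's x, y, z in m, then the opening, from 0 (shut) to 1 (fully open). In form: [[ax, ay, az, tx, ty, tz, claw], ...]. A call has 1 to 8 rows; each row shifts and turns the commanded pose from where the row before left it, along the tool's axes as they then stand; what a row does not reach is not made up. A row lasts 1/12 s, in which the tool goes at most 41.7 mm and 7.16 degrees, less where a joint would pass 70% of its speed; a pose out of reach is approached as far as the arm can. A call is refused whole if a number of a shift passes 0.0417 or a number of a turn 7.16, either way. A call with a gripper value outside its range is refused whole. The fingers move at their own pace and stop on an object; "force" is the grip in N (left out, the last holds). Time passes only in rows, so rows that do not move let the fingers close. It gives the time, the measured TCP pose, the force, the opening and the grip force at its end, in the units of the state.
- status.read_state(): the state, without advancing time (a new reading comes with each control period).
- read_camera(name): name is "scene" or "side" or "wrist"; returns a dict with "color" (420x560x3 uint8, red, green, blue), "intrinsics" (3x3 intrinsics, pixels), "world_from_camera" (4x4, takes a point from camera to world coordinates); the wrist camera has in their place "mount" (4x4, takes a point from camera to tool coordinates, whose origin is the TCP and whose axes are the flange's). Camera axes: x right, y up, looking along -z (the intrinsics and any distortion apply to the point x, -y, -z); pixel columns grow to the right and rows downward; lengths in m; the calibration is good to about 2 mm. A picture is of the moment at which its call begins: read the wrist's pose just before it. There is no depth.
- workorder.finish_job(): hands the job in; it is judged then, once.
Trained networks look in a picture, given as the dict that the camera call returned (one of the last four; its "shot" number tells which), for a name from the list of things; names that differ only in an ending like _2 or _b are one class to them, and where a whole thing is asked for, a point or a joint stands for the part that bears it (a point fixed in the world has none). Each returns a list of dicts, best first, with "score" (0 to 1); they miss things now and then, are a little off and sometimes report something else, mostly with a low value. They report only what shows in the picture. A call takes as long as a camera call. They do not tell look-alikes from the thing itself.
- masks_of(picture, name): "mask" (420x560 bool, what is visible of it) and "bbox" ([left, top, right, bottom] in pixels, round what is visible of it).
The state is a dict: "time": time; "q": joint angles; "joint_vel": joint speeds; "joint_torque": joint torques, N m; "tool_pos": TCP position; "tcp_rot": TCP orientation; "wrist_force": force on the tool from outside, world axes, zero at the start; "torque": the same for the moment, N m; "width": opening from 0.0 (shut) to 1.0 (fully open); "grip_force": force on a finger pad.
Only numpy, scipy, OpenCV 4.12 (cv2) and the standard library are available. Lean on these libraries where they do the work, as an engineer would, in place of code of your own. Each camera call takes 0.05 s, during which the arm holds its last target. There are 200 camera calls.

## Working session

There is one attempt and no reset: what is moved stays moved. The work goes in short steps, Python scripts to look and compute and a tool call to move; the robot and the scene stay as the last step left them, time stands still between calls to the robot, and variables do not carry over. Pictures are saved under pics/ and viewed, at most 14 in all, crops included, and the job is handed in when it is done.

Besides the shell and the picture viewer there is one more tool, called after ">>>" in YAML: its name, and indented under it one key for each argument. drive_tool: Moves the arm, as the interface text tells. Its arguments: {"type":"object","properties":{"rows":{"type":"array"},"force":{"type":"number"}},"required":["rows"]}

```bash
mkdir -p pics; ls
cat > h.py <<'E'
import numpy as np, cv2
from scipy.spatial.transform import Rotation as R
from workcell import status, read_camera, workorder, masks_of
def cam(name):
    s=status.read_state(); p=read_camera(name)
    if 'mount' in p:
        T=np.eye(4); T[:3,:3]=R.from_rotvec(s['tcp_rot']).as_matrix(); T[:3,3]=s['tool_pos']
        p['T']=T@np.array(p['mount'])
    else: p['T']=np.array(p['world_from_camera'])
    return p
def save(p,f): cv2.imwrite('pics/'+f,p['color'][:,:,::-1])
def back(p,u,v,z):
    K=np.array(p['intrinsics']); d=np.linalg.solve(K,[u,v,1.]); d=p['T'][:3,:3]@np.array([d[0],-d[1],-d[2]])
    o=p['T'][:3,3]; return o+d*(z-o[2])/d[2]
def proj(p,X):
    c=np.linalg.inv(p['T'])@np.append(X,1); q=np.array(p['intrinsics'])@np.array([c[0],-c[1],-c[2]]); return q[:2]/q[2]
E
python3 - <<'E'
from h import *
ims=[]
for n in ['scene','side']:
    p=cam(n); save(p,n+'0.png'); print(n,[k for k in p],p['T'][:3,3].round(3))
    for o in ['tube','lamphouse','collar','tray','mat','fixture','clamp','clamp_grip']:
        print(o,[(round(m['score'],2),[int(x) for x in m['bbox']]) for m in masks_of(p,o)])
print(status.read_state())
E
```

```text
pics
scene ['color', 'intrinsics', 'world_from_camera', 'shot', 'T'] [1.044 0.5   1.196]
tube [(0.76, [282, 186, 304, 232])]
lamphouse [(0.8, [260, 164, 284, 204]), (0.77, [159, 192, 190, 231]), (0.65, [240, 250, 270, 291]), (0.62, [307, 115, 333, 157])]
collar [(0.95, [253, 202, 277, 226]), (0.48, [260, 164, 283, 203])]
tray [(0.97, [228, 161, 330, 257])]
mat [(0.66, [352, 222, 449, 314])]
fixture [(0.89, [201, 73, 280, 160])]
clamp [(0.55, [215, 74, 246, 126])]
clamp_grip [(0.91, [213, 75, 251, 125]), (0.4, [253, 202, 276, 225])]
side ['color', 'intrinsics', 'world_from_camera', 'shot', 'T'] [ 0.518 -0.707  0.543]
tube [(0.62, [272, 182, 294, 235])]
lamphouse [(0.98, [396, 239, 437, 294]), (0.91, [270, 209, 300, 268]), (0.91, [338, 174, 369, 226]), (0.67, [166, 226, 199, 292])]
collar [(0.89, [298, 219, 318, 254])]
tray [(0.91, [242, 207, 336, 286])]
mat [(0.92, [198, 164, 264, 199]), (0.44, [185, 257, 315, 396])]
fixture [(0.59, [183, 263, 315, 395])]
clamp [(0.85, [223, 257, 298, 338])]
clamp_grip [(0.86, [221, 260, 300, 339])]
{'time': 0.9, 'q': array([-1.26388117e+00,  2.63872710e-01,  1.60395614e+00,  1.92730214e-05,
        1.27369307e+00, -3.69266518e-02]), 'joint_vel': array([-0.00060369,  0.00116793,  0.00094601,  0.00149487,  0.00155559,
       -0.00077231]), 'joint_torque': array([-6.83322323e-04, -5.15040600e+01, -3.67735112e+01, -2.07026283e-04,
        5.10697137e-04,  3.28163719e-05]), 'tool_pos': array([ 0.22754047, -0.63551406,  0.23132186]), 'tcp_rot': array([3.09521409e+00, 5.37428454e-01, 4.36374592e-05]), 'wrist_force': array([-0.1413267 , -0.39976447,  0.46117853]), 'torque': array([0.04663147, 0.04504509, 0.0127733 ]), 'grip_force': 0.0, 'width': 1.0025709343937943}
```

View pics/scene0.png

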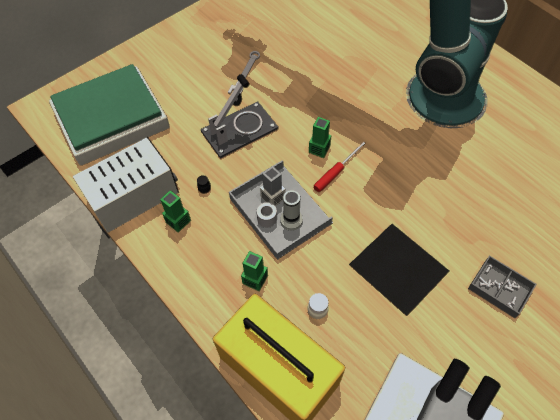

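View pics/side0.png

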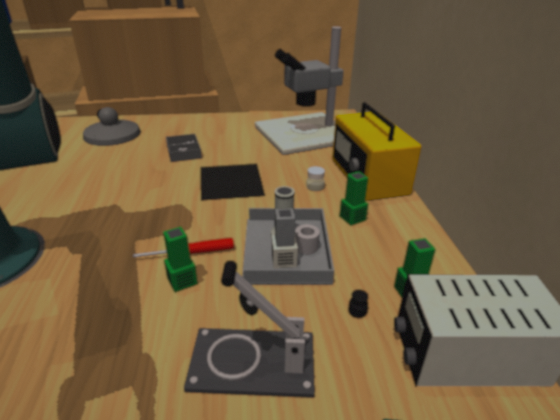

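Scene picture: tube (293,209), white/grey lamphouse (272,184), collar (266,214) in the tray; three green look-alikes at (174,211), (254,270) and (320,136) are to be left alone. The mat is at (400,268) and the fixture at (240,128), with its arm half up. Next I fit models to the masks in both views.

```bash
cat >> h.py <<'E'
from scipy.optimize import minimize
def box(x0,x1,y0,y1,z0,z1): return np.array([[x,y,z] for x in(x0,x1) for y in(y0,y1) for z in(z0,z1)])
def cyl(r,z0,z1): a=np.arange(0,2*np.pi,.2); return np.vstack([np.c_[r*np.cos(a),r*np.sin(a),0*a+z] for z in(z0,z1)])
SH={'tube':[cyl(.028,0,.012),cyl(.020,.012,.112)],'lamphouse':[box(-.023,.023,-.023,.023,0,.048),box(-.017,.017,-.017,.017,.048,.112)],
'collar':[cyl(.025,0,.042)],'tray':[box(-.085,.085,-.105,.105,0,.006),box(.081,.085,-.105,.105,0,.036),box(-.085,.085,.101,.105,0,.036),box(-.085,.085,-.105,-.101,0,.036)],
'mat':[box(-.08,.08,-.09,.09,0,.003)],'plate':[box(-.065,.12,-.055,.055,0,.012)]}
S=4
def render(p,parts,pose):
    x,y,z,a=pose; im=np.zeros((420*S//2,560*S//2),np.uint8); Rm=R.from_euler('z',a).as_matrix()
    im=np.zeros((420,560),np.uint8)
    for P in parts:
        q=np.array([proj(p,Rm@v+[x,y,z]) for v in P]); h=cv2.convexHull((q*16).round().astype(np.int32))
        cv2.fillConvexPoly(im,h,255,cv2.LINE_AA,4)
    return im/255.
def fit(views,name,z,x0):
    yaw=len(x0)==3
    def c(v):
        e=0
        for p,m in views:
            r=render(p,SH[name],(v[0]/100,v[1]/100,z,v[2]/10 if yaw else 0)); e+=np.abs(r-m).sum()/m.sum()
        return e
    b=None
    s=np.array([x0[0]*100,x0[1]*100]+([x0[2]*10] if yaw else []))
    for k in range(3):
        n=len(s); sim=np.vstack([s]+[s+np.eye(n)[i]*(2/(k+1)) for i in range(n)])
        o=minimize(c,s,method='Nelder-Mead',options=dict(initial_simplex=sim,xatol=.005,fatol=1e-4)); s=o.x
    r=s/100
    if yaw: r[2]=s[2]/10
    return r,o.fun
E
python3 - <<'E'
from h import *
P={n:cam(n) for n in ['scene','side']}
sel={'tube':{'scene':(293,209),'side':(283,208)},'lamphouse':{'scene':(272,184),'side':(285,238)},'collar':{'scene':(266,214)},
'tray':{'scene':(280,210),'side':(289,246)},'mat':{'scene':(400,268),'side':(231,181)}}
Z={'tube':.006,'lamphouse':.006,'collar':.006,'tray':0,'mat':0}
for o in ['tray','tube','lamphouse','collar','mat']:
    v=[];g=[]
    for n,c in sel[o].items():
        ms=[m for m in masks_of(P[n],o) if abs((m['bbox'][0]+m['bbox'][2])/2-c[0])<12 and abs((m['bbox'][1]+m['bbox'][3])/2-c[1])<12]
        if ms:
            m=ms[0]['mask'].astype(np.float32); v.append((P[n],m)); yy,xx=np.nonzero(m); g.append(back(P[n],xx.mean(),yy.mean(),.04 if Z[o] else 0)[:2])
    a=[0.] if o in('tray','mat') else ([tr[2]] if o=='lamphouse' else [])
    # try several yaws
    best=None
    for d in ([-.5,0,.5] if a else [0]):
        f=fit(v,o,Z[o],list(g[0])+[x+d for x in a])
        if best is None or f[1]<best[1]: best=f
    if o=='tray': tr=best[0]
    print(o,[x.round(3) for x in g],best[0].round(4),round(best[1],3))
    c,s=np.cos(tr[2]),np.sin(tr[2]); d=best[0][:2]-tr[:2]; print('  in tray',(np.array([[c,s],[-s,c]])@d).round(4))
print('tcp px',[proj(P[n],status.read_state()['tool_pos']).round() for n in P])
for n,px in [('scene',[(201,130),(259,103),(279,127),(220,155)]),('side',[(198,331),(312,334),(315,391),(187,389)])]:
    print(n,[back(P[n],u,v,.012)[:2].round(3) for u,v in px])
print('nest ring', back(P['scene'],247,123,.018)[:2], back(P['side'],235,356,.018)[:2])
im=P['scene']['color'][60:170,180:320]; im2=P['side']['color'][245:400,170:330]
cv2.imwrite('pics/fix0.png',np.hstack([cv2.resize(im[:, :140],(400,314),interpolation=3),cv2.resize(im2,(324,314),interpolation=3)])[:,:,::-1])
E
```

```text
tray [array([ 0.614, -0.023]), array([ 0.61 , -0.033])] [ 0.6097 -0.0268 -0.0986] 1.15
  in tray [0. 0.]
tube [array([0.601, 0.007]), array([0.62 , 0.104])] [0.609  0.0139] 1.98
  in tray [-0.0047  0.0404]
lamphouse [array([ 0.591, -0.077]), array([ 0.605, -0.046])] [ 0.6007 -0.0665 -0.0971] 0.386
  in tray [-0.005  -0.0405]
collar [array([ 0.654, -0.024])] [ 0.6493 -0.0306] 0.191
  in tray [0.0397 0.0001]
mat [array([0.499, 0.28 ]), array([0.5  , 0.271])] [0.4989 0.2784 0.0516] 0.134
  in tray [-0.1403  0.2928]
tcp px [array([240., -49.]), array([-343.,  701.])]
scene [array([ 0.608, -0.358]), array([ 0.427, -0.327]), array([ 0.441, -0.225]), array([ 0.62 , -0.257])]
side [array([ 0.443, -0.237]), array([ 0.624, -0.261]), array([ 0.611, -0.361]), array([ 0.434, -0.34 ])]
nest ring [ 0.50097763 -0.28982364] [ 0.50157303 -0.29598112]
```

View pics/fix0.png

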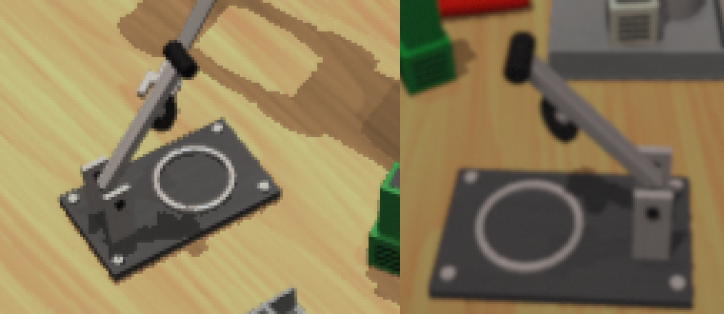

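The fits agree with the sizes given: tube at (0.609, 0.014), lamphouse at (0.601, -0.067) and collar at (0.649, -0.031), all on their spots in the tray frame. The crop shows the clamp arm about half up, with its grip near scene (243,82) and side (229,273). I'll open the clamp first, because it is on the way.

```bash
cat >> h.py <<'E'
def go(x,y,z,psi=None):
    s=status.read_state(); M=R.from_rotvec(s['tcp_rot']).as_matrix(); d=np.array([x,y,z])-s['tool_pos']
    cur=np.arctan2(M[1,0],M[0,0]); print('shift tool',(M.T@d).round(4),'psi',round(cur,4),'tilt deg',np.degrees(np.arccos(-M[2,2])).round(2),end=' ')
    if psi is not None: print('az deg',round(-np.degrees((psi-cur+np.pi)%(2*np.pi)-np.pi),2),end='')
    print(' tcp',s['tool_pos'].round(4),'t',round(s['time'],2),'w',round(s['width'],3),'grip',round(s['grip_force'],1),'F',s['wrist_force'].round(1))
E
python3 - <<'E'
from h import *
P=[cam(n) for n in ['scene','side']]; px=[(243,82),(229,273)]
A=[];b=[]
for p,(u,v) in zip(P,px):
    o=p['T'][:3,3]; d=back(p,u,v,0)-o; d/=np.linalg.norm(d); Q=np.eye(3)-np.outer(d,d); A.append(Q); b.append(Q@o)
X=np.linalg.lstsq(np.vstack(A),np.hstack(b),rcond=None)[0]
print('grip',X.round(3),[(proj(p,X)-q).round(1) for p,q in zip(P,px)])
f=R.from_euler('z',-.15).as_matrix().T@(X-[.5,-.293,0]); print('in fixture',f.round(3),'theta',np.arctan2(f[2]-.064,.09-f[0]))
fx=lambda v: R.from_euler('z',-.15).as_matrix()@np.array(v)+[.5,-.293,0]
q=fx([-.075,0,.16]); print('pre',q); go(*q)
q=fx([.115,0,.16]); print('end',q); go(*q)
E
```

```text
grip [ 0.501 -0.29   0.177] [array([-0.2,  0.1]), array([-0.5, -0.2])]
in fixture [0.    0.003 0.177] theta 0.9003006849815763
pre [ 0.42584217 -0.28179214  0.16      ]
shift tool [ 0.3059 -0.2661  0.0713] psi 0.3438 tilt deg 0.0  tcp [ 0.2275 -0.6355  0.2313] t 1.55 w 0.999 grip 0.0 F [0.1 0.2 0. ]
end [ 0.61370867 -0.31018539  0.16      ]
shift tool [ 0.4732 -0.1761  0.0713] psi 0.3438 tilt deg 0.0  tcp [ 0.2275 -0.6355  0.2313] t 1.55 w 0.999 grip 0.0 F [0.1 0.2 0. ]
```

>>> drive_tool:
  rows:
    - [0,0,0,0.03,-0.026,0.007,0]
    - [0,0,0,0.03,-0.026,0.007,0]
    - [0,0,0,0.03,-0.026,0.007,0]
    - [0,0,0,0.03,-0.026,0.007,0]
    - [0,0,0,0.03,-0.026,0.007,0]
    - [0,0,0,0.03,-0.026,0.007,0]
    - [0,0,0,0.03,-0.026,0.007,0]
    - [0,0,0,0.03,-0.026,0.007,0]

```text
time: 2.22
tool_pos: [0.384, -0.3571, 0.1753]
tcp_rot: [3.095, 0.537, 0.001]
wrist_force: [0.7, -0.5, -0.6]
width: 0.0
grip_force: 0.0
```

>>> drive_tool:
  rows:
    - [0,0,0,0.03,-0.026,0.007,0]
    - [0,0,0,0.03,-0.026,0.007,0]
    - [0,0,0,0,0,0,0]
    - [0,0,0,0,0,0,0]

```text
time: 2.55
tool_pos: [0.4229, -0.2876, 0.1609]
tcp_rot: [-3.094, -0.544, 0.001]
wrist_force: [-0.1, -1.1, 0.3]
width: -0.0
grip_force: 0.0
```

Run:
```python
from h import *
fx=lambda v: R.from_euler('z',-.15).as_matrix()@np.array(v)+[.5,-.293,0]
go(*fx([.115,0,.16]))
p=cam('wrist'); save(p,'w1.png')
for o in ['fixture','clamp_grip']: print(o,[(round(m['score'],2),m['bbox']) for m in masks_of(p,o)])
```

```text
shift tool [0.1716 0.0864 0.0008] psi 0.3483 tilt deg 0.04  tcp [ 0.4229 -0.2876  0.1609] t 2.55 w -0.0 grip 0.0 F [-0.1 -1.1  0.3]
fixture [(0.61, [225.4, 2.2, 426.5, 199.4])]
clamp_grip [(0.91, [307.3, 0.0, 400.6, 165.9])]
```

View pics/w1.png

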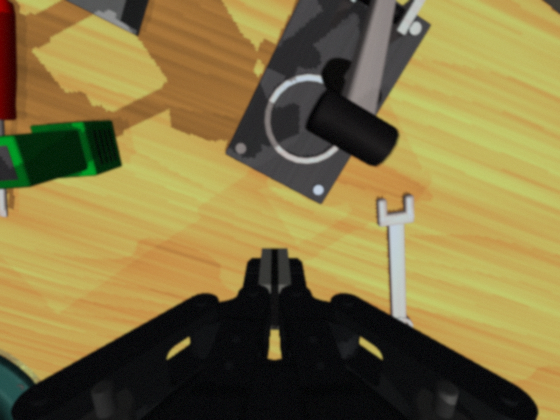

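>>> drive_tool:
  rows:
    - [0,0,0,0.017,0.0085,0,0]
    - [0,0,0,0.017,0.0085,0,0]
    - [0,0,0,0.014,0.007,0,0]
    - [0,0,0,0.014,0.007,0,0]
    - [0,0,0,0.014,0.007,0,0]
    - [0,0,0,0.014,0.007,0,0]
    - [0,0,0,0.014,0.007,0,0]
    - [0,0,0,0.014,0.007,0,0]

```text
time: 3.37
tool_pos: [0.553, -0.3081, 0.1623]
tcp_rot: [3.095, 0.532, 0.0]
wrist_force: [-1.3, -0.6, 0.7]
width: -0.0
grip_force: 0.0
```

>>> drive_tool:
  rows:
    - [0,0,0,0.014,0.007,0,0]
    - [0,0,0,0.014,0.007,0,0]
    - [0,0,0,0.014,0.007,0,0]
    - [0,0,0,0.011,0.005,0,0]
    - [0,0,0,0,0,0,0]

```text
time: 3.78
tool_pos: [0.6027, -0.3141, 0.1605]
tcp_rot: [-3.089, -0.533, 0.033]
wrist_force: [-26.7, 2.4, 14.0]
width: -0.002
grip_force: 14.6
```

Run:
```python
from h import *
p=cam('side'); save(p,'s1.png')
t=R.from_euler('z',-.0986).as_matrix()@np.array([-.004,0,0])+[.6097,-.0268,0]
go(t[0],t[1],.3,np.pi/2-.0986)
```

```text
shift tool [ 0.0967 -0.2714 -0.1386] psi 0.3416 tilt deg 1.17 az deg -64.78 tcp [ 0.6027 -0.314   0.1605] t 3.83 w -0.0 grip 13.9 F [-25.3   2.7  14. ]
```

View pics/s1.png

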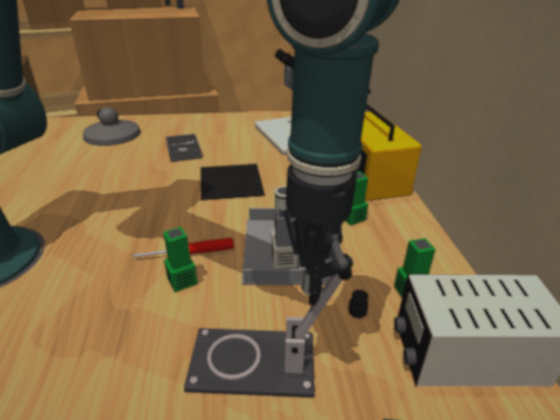

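The arm is against its open stop. I back off, lift, turn to align with the tray and look.

>>> drive_tool:
  rows:
    - [0,0,0,-0.014,-0.007,0,0]
    - [0,0,0,-0.014,-0.007,0,0]
    - [0,0,-7,0,0,-0.015,0.5]
    - [0,0,-7,0,0,-0.025,1]
    - [0,0,-7,0,0,-0.025,1]
    - [0,0,-7,0,0,-0.025,1]
    - [0,0,-7,0,0,-0.025,1]
    - [0,0,-7,0,0,-0.025,1]

```text
time: 4.5
tool_pos: [0.5799, -0.3107, 0.3029]
tcp_rot: [2.694, 1.614, 0.0]
wrist_force: [0.8, -0.1, -0.6]
width: 0.851
grip_force: 0.0
```

>>> drive_tool:
  rows:
    - [0,0,-7,0.018,0,0,1]
    - [0,0,-7,0.02,0,0,1]
    - [0,0,-7,0.025,0,0,1]
    - [0,0,-1.8,0.035,0.01,0,1]
    - [0,0,0,0.035,0.01,0,1]
    - [0,0,0,0.035,0.01,0,1]
    - [0,0,0,0.025,0.01,0,1]
    - [0,0,0,0,0,0,1]

```text
time: 5.17
tool_pos: [0.658, -0.1218, 0.3015]
tcp_rot: [-2.323, -2.114, -0.004]
wrist_force: [-0.0, 0.4, 0.1]
width: 0.997
grip_force: 0.0
```

Run:
```python
from h import *
go(.606,-.026,.3,np.pi/2-.0986)
p=cam('wrist'); save(p,'w2.png'); print('cam',p['T'][:3,3].round(3))
tr=[.6097,-.0268,-.0986]
for o,z,yaw in [('tray',0,1),('tube',.006,0),('lamphouse',.006,1),('collar',.006,0)]:
    for m in masks_of(p,o):
        if m['score']<.4: continue
        mm=m['mask'].astype(np.float32); yy,xx=np.nonzero(mm); g=back(p,xx.mean(),yy.mean(),.05 if z else 0)[:2]
        f=fit([(p,mm)],o,z,list(g)+([tr[2]] if yaw else [])); print(o,round(m['score'],2),[int(x) for x in m['bbox']],f[0].round(4),round(f[1],3))
```

```text
shift tool [ 0.0904 -0.0608  0.0016] psi 1.4764 tilt deg 0.16 az deg 0.24 tcp [ 0.658  -0.1218  0.3015] t 5.17 w 0.997 grip 0.0 F [-0.   0.4  0.1]
cam [ 0.666 -0.046  0.445]
tray 0.78 [155, 7, 296, 179] [ 0.6095 -0.0265 -0.0917] 0.346
tube 0.61 [192, 34, 251, 91] [0.6096 0.0143] 0.071
lamphouse 0.97 [327, 1, 383, 33] [0.7757 0.0748 0.4176] 0.025
lamphouse 0.68 [32, 146, 127, 207] [ 0.4108 -0.1024  0.3365] 0.083
lamphouse 0.62 [199, 113, 244, 155] [ 0.6028 -0.0663  0.0392] 0.114
collar 0.76 [244, 81, 279, 119] [ 0.6524 -0.0298] 0.505
```

View pics/w2.png

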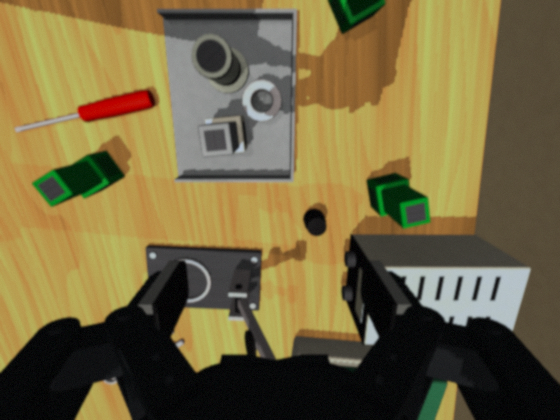

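The view agrees with the earlier fits: tube at (215,60), white/grey lamphouse at (218,137), collar at (262,100), with the green ones elsewhere. Fetching the tube.

>>> drive_tool:
  rows:
    - [0,0,0,0.0327,-0.0153,0,1]
    - [0,0,0,0.0327,-0.0153,0,1]
    - [0,0,0,0.0327,-0.0153,0,1]
    - [0,0,0,0.0327,-0.0153,0,1]
    - [0,0,0,0,0,0.03,1]
    - [0,0,0,0,0,0.03,1]
    - [0,0,0,0,0,0.02,1]
    - [0,0,0,0,0,0,1]

```text
time: 6.08
tool_pos: [0.604, 0.0104, 0.2157]
tcp_rot: [-2.322, -2.106, 0.011]
wrist_force: [-0.3, -0.3, -0.9]
width: 0.995
grip_force: 0.0
```

Run:
```python
from h import *
go(.6095,.0142,.083,1.474)
```

```text
shift tool [0.0044 0.0063 0.1327] psi 1.4732 tilt deg 0.54 az deg -0.05 tcp [0.604  0.0104 0.2157] t 6.08 w 0.995 grip 0.0 F [-0.3 -0.3 -0.9]
```

>>> drive_tool:
  rows:
    - [0,0,0,0.002,0.004,0.02,1]
    - [0,0,0,0,0,0.03,1]
    - [0,0,0,0,0,0.03,1]
    - [0,0,0,0,0,0.02,1]
    - [0,0,0,0,0,0.0,1]
    - [0,0,0,0,0,0,1]

```text
time: 6.58
tool_pos: [0.6118, 0.0121, 0.1214]
tcp_rot: [-2.327, -2.11, 0.002]
wrist_force: [-0.6, -0.2, 0.4]
width: 0.999
grip_force: 0.0
```

Run:
```python
from h import *
go(.6095,.0142,.083,1.474)
```

```text
shift tool [ 0.0019 -0.0024  0.0384] psi 1.4731 tilt deg 0.08 az deg -0.05 tcp [0.6118 0.0121 0.1214] t 6.58 w 0.999 grip 0.0 F [-0.6 -0.2  0.4]
```

>>> drive_tool:
  force: 40
  rows:
    - [0,0,0,0.001,-0.002,0.02,1]
    - [0,0,0,0,0,0.018,1]
    - [0,0,0,0,0,0,1]
    - [0,0,0,0,0,0,0.3]
    - [0,0,0,0,0,0,0.3]
    - [0,0,0,0,0,0,0.3]
    - [0,0,0,0,0,0,0.3]
    - [0,0,0,0,0,0,0.3]

```text
time: 7.25
tool_pos: [0.6111, 0.0144, 0.0855]
tcp_rot: [2.324, 2.111, 0.003]
wrist_force: [-1.6, 0.9, 4.6]
width: 0.45
grip_force: 39.3
```

>>> drive_tool:
  rows:
    - [0,0,0,0,0,0,0.2]
    - [0,0,0,0,0,0,0.2]
    - [0,0,0,0,0,-0.01,0.2]
    - [0,0,0,0,0,-0.02,0.2]
    - [0,0,0,0,0,-0.03,0.2]
    - [0,0,0,0,0,-0.02,0.2]
    - [0,0,0,0,0,0,0.2]

```text
time: 7.83
tool_pos: [0.6139, 0.0145, 0.1696]
tcp_rot: [2.32, 2.108, 0.012]
wrist_force: [0.4, -0.3, -1.3]
width: 0.449
grip_force: 40.8
```

Run:
```python
from h import *
mt=lambda v: R.from_euler('z',.0516).as_matrix()@np.array(v)+[.4989,.2784,0]
q=mt([0,.04,0]); print(q, mt([0,-.04,0])); go(q[0],q[1],.163,1.474)
```

```text
[0.49683692 0.31834676 0.        ] [0.50096308 0.23845324 0.        ]
shift tool [ 0.2913 -0.1457  0.0054] psi 1.4749 tilt deg 0.58 az deg 0.05 tcp [0.6139 0.0145 0.1696] t 7.83 w 0.449 grip 40.8 F [ 0.4 -0.3 -1.3]
```

>>> drive_tool:
  rows:
    - [0,0,0,0.015,-0.007,0,0.2]
    - [0,0,0,0.03,-0.015,0,0.2]
    - [0,0,0,0.035,-0.0175,0,0.2]
    - [0,0,0,0.035,-0.0175,0,0.2]
    - [0,0,0,0.035,-0.0175,0,0.2]
    - [0,0,0,0.035,-0.0175,0,0.2]
    - [0,0,0,0.035,-0.0175,0,0.2]
    - [0,0,0,0.035,-0.0175,0,0.2]

```text
time: 8.5
tool_pos: [0.5063, 0.2816, 0.162]
tcp_rot: [-2.325, -2.112, 0.003]
wrist_force: [1.6, 0.9, -2.7]
width: 0.454
grip_force: 40.7
```

>>> drive_tool:
  rows:
    - [0,0,0,0.026,-0.012,0,0.2]
    - [0,0,0,0.01,-0.005,0,0.2]
    - [0,0,0,0,0,0.02,0.2]
    - [0,0,0,0,0,0.02,0.2]
    - [0,0,0,0,0,0.02,0.2]
    - [0,0,0,0,0,0,0.2]
    - [0,0,0,0,0,0,0.2]

```text
time: 9.08
tool_pos: [0.493, 0.3165, 0.101]
tcp_rot: [-2.325, -2.111, 0.008]
wrist_force: [0.4, 0.3, -2.6]
width: 0.453
grip_force: 40.8
```

Run:
```python
from h import *
go(.4968,.3183,.0835,1.474)
```

```text
shift tool [0.0023 0.0037 0.0175] psi 1.4746 tilt deg 0.3 az deg 0.03 tcp [0.493  0.3165 0.101 ] t 9.08 w 0.453 grip 40.8 F [ 0.4  0.3 -2.6]
```

>>> drive_tool:
  rows:
    - [0,0,0,0.001,0.002,0.01,0.2]
    - [0,0,0,0,0,0.006,0.2]
    - [0,0,0,0,0,0.002,0.2]
    - [0,0,0,0,0,0.001,0.2]
    - [0,0,0,0,0,0,0.2]

```text
time: 9.5
tool_pos: [0.4969, 0.3187, 0.0844]
tcp_rot: [2.326, 2.112, 0.0]
wrist_force: [0.7, 0.1, -2.9]
width: 0.451
grip_force: 40.9
```

>>> drive_tool:
  rows:
    - [0,0,0,0,0,0.001,0.2]
    - [0,0,0,0,0,0.001,0.2]
    - [0,0,0,0,0,0,0.2]

```text
time: 9.75
tool_pos: [0.4971, 0.3189, 0.0826]
tcp_rot: [2.325, 2.112, 0.001]
wrist_force: [0.2, 0.7, -2.4]
width: 0.449
grip_force: 40.9
```

>>> drive_tool:
  rows:
    - [0,0,0,0,0,0.001,0.2]
    - [0,0,0,0,0,0.001,0.2]
    - [0,0,0,0,0,0.0,0.2]
    - [0,0,0,0,0,0,0.2]

```text
time: 10.08
tool_pos: [0.4972, 0.3194, 0.0825]
tcp_rot: [-2.325, -2.112, -0.002]
wrist_force: [-3.8, -1.1, 7.5]
width: 0.453
grip_force: 42.0
```

>>> drive_tool:
  rows:
    - [0,0,0,0,0,0,1]
    - [0,0,0,0,0,0,1]
    - [0,0,0,0,0,0,1]
    - [0,0,0,0,0,-0.005,1]
    - [0,0,0,0,0,-0.025,1]
    - [0,0,0,0,0,-0.04,1]
    - [0,0,0,0,0,-0.04,1]
    - [0,0,0,0,0,-0.01,1]

```text
time: 10.75
tool_pos: [0.5003, 0.3207, 0.2081]
tcp_rot: [2.324, 2.111, 0.017]
wrist_force: [0.5, 0.7, 1.6]
width: 1.002
grip_force: 0.0
```

Run:
```python
from h import *
go(.602,-.0665,.2,1.474)
p=cam('scene'); save(p,'s2.png')
for o in ['tube','mat']:
    for m in masks_of(p,o)[:2]: print(o,round(m['score'],2),[int(x) for x in m['bbox']])
print('expected foot px',proj(p,[.497,.319,.003]).round(),'top',proj(p,[.497,.319,.115]).round())
```

```text
shift tool [-0.3757  0.1383  0.0069] psi 1.4748 tilt deg 0.65 az deg 0.05 tcp [0.5003 0.3207 0.2081] t 10.75 w 1.002 grip 0.0 F [0.5 0.7 1.6]
tube 0.95 [403, 250, 434, 289]
mat 0.89 [351, 225, 449, 315]
expected foot px [412. 279.] top [422. 259.]
```

The tube stands on the mat: its mask, [403,250,434,289], matches the expected foot and top. Next the lamphouse.

>>> drive_tool:
  rows:
    - [0,0,0,-0.0376,0.0138,0,1]
    - [0,0,0,-0.0376,0.0138,0,1]
    - [0,0,0,-0.0376,0.0138,0,1]
    - [0,0,0,-0.0376,0.0138,0,1]
    - [0,0,0,-0.0376,0.0138,0,1]
    - [0,0,0,-0.0376,0.0138,0,1]
    - [0,0,0,-0.0376,0.0138,0,1]
    - [0,0,0,-0.0376,0.0138,0,1]

```text
time: 11.57
tool_pos: [0.5763, 0.0068, 0.1975]
tcp_rot: [-2.323, -2.11, 0.005]
wrist_force: [1.8, 0.6, -0.1]
width: 1.002
grip_force: 0.0
```

>>> drive_tool:
  rows:
    - [0,0,0,-0.0376,0.0138,0,1]
    - [0,0,0,-0.0376,0.0138,0,1]
    - [0,0,0,0,0,0.02,1]
    - [0,0,0,0,0,0.03,1]
    - [0,0,0,0,0,0.02,1]
    - [0,0,0,0,0,0,1]
    - [0,0,0,0,0,0,1]

```text
time: 12.15
tool_pos: [0.5952, -0.0685, 0.1267]
tcp_rot: [-2.322, -2.108, 0.007]
wrist_force: [0.4, 0.7, 0.7]
width: 1.004
grip_force: 0.0
```

Run:
```python
from h import *
go(.602,-.0665,.083,1.474)
```

```text
shift tool [0.0026 0.0069 0.0437] psi 1.4745 tilt deg 0.42 az deg 0.03 tcp [ 0.5952 -0.0685  0.1267] t 12.15 w 1.004 grip 0.0 F [0.4 0.7 0.7]
```

>>> drive_tool:
  rows:
    - [0,0,0,0.001,0.003,0.02,1]
    - [0,0,0,0,0,0.018,1]
    - [0,0,0,0,0,0.003,1]
    - [0,0,0,0,0,0,1]
    - [0,0,0,0,0,0,1]

```text
time: 12.57
tool_pos: [0.6018, -0.0679, 0.0905]
tcp_rot: [2.324, 2.112, 0.001]
wrist_force: [-0.3, -0.8, 0.8]
width: 1.002
grip_force: 0.0
```

>>> drive_tool:
  rows:
    - [0,0,0,0,0,0,0.5]
    - [0,0,0,0,0,0,0.3]
    - [0,0,0,0,0,0,0.2]
    - [0,0,0,0,0,0,0.2]
    - [0,0,0,0,0,0,0.2]
    - [0,0,0,0,0,0,0.2]
    - [0,0,0,0,0,0,0.2]
    - [0,0,0,0,0,0,0.2]

```text
time: 13.23
tool_pos: [0.6014, -0.068, 0.0902]
tcp_rot: [2.325, 2.112, 0.001]
wrist_force: [-1.7, 0.3, 4.9]
width: 0.4
grip_force: 38.2
```

>>> drive_tool:
  rows:
    - [0,0,0,0,0,-0.01,0.2]
    - [0,0,0,0,0,-0.02,0.2]
    - [0,0,0,0,0,-0.03,0.2]
    - [0,0,0,0,0,-0.02,0.2]
    - [0,0,0,0,0,0,0.2]

```text
time: 13.65
tool_pos: [0.6045, -0.0686, 0.1747]
tcp_rot: [2.32, 2.107, 0.009]
wrist_force: [0.1, -0.4, -0.8]
width: 0.398
grip_force: 39.0
```

Run:
```python
from h import *
go(.501,.2385,.165,1.474)
```

```text
shift tool [ 0.2958 -0.1326  0.0083] psi 1.4748 tilt deg 0.52 az deg 0.05 tcp [ 0.6045 -0.0686  0.1747] t 13.65 w 0.398 grip 39.0 F [ 0.1 -0.4 -0.8]
```

>>> drive_tool:
  rows:
    - [0,0,0,0.015,-0.007,0,0.2]
    - [0,0,0,0.03,-0.014,0,0.2]
    - [0,0,0,0.036,-0.016,0,0.2]
    - [0,0,0,0.036,-0.016,0,0.2]
    - [0,0,0,0.036,-0.016,0,0.2]
    - [0,0,0,0.036,-0.016,0,0.2]
    - [0,0,0,0.036,-0.016,0,0.2]
    - [0,0,0,0.035,-0.015,0,0.2]

```text
time: 14.32
tool_pos: [0.5075, 0.2034, 0.1668]
tcp_rot: [-2.324, -2.111, 0.006]
wrist_force: [0.8, 0.5, -2.7]
width: 0.396
grip_force: 39.0
```

>>> drive_tool:
  rows:
    - [0,0,0,0.026,-0.0115,0,0.2]
    - [0,0,0,0.01,-0.005,0,0.2]
    - [0,0,0,0,0,0.02,0.2]
    - [0,0,0,0,0,0.02,0.2]
    - [0,0,0,0,0,0.02,0.2]
    - [0,0,0,0,0,0.01,0.2]
    - [0,0,0,0,0,0,0.2]
    - [0,0,0,0,0,0,0.2]

```text
time: 14.98
tool_pos: [0.4965, 0.2386, 0.0979]
tcp_rot: [-2.325, -2.111, 0.005]
wrist_force: [-0.1, 0.7, -2.1]
width: 0.405
grip_force: 39.0
```

Run:
```python
from h import *
go(.501,.2385,.0872,1.474)
```

```text
shift tool [0.0004 0.0045 0.0107] psi 1.4745 tilt deg 0.18 az deg 0.03 tcp [0.4965 0.2386 0.0979] t 14.98 w 0.405 grip 39.0 F [-0.1  0.7 -2.1]
```

>>> drive_tool:
  rows:
    - [0,0,0,0,0,0.006,0.2]
    - [0,0,0,0,0,0.003,0.2]
    - [0,0,0,0,0,0.001,0.2]
    - [0,0,0,0,0,0.001,0.2]
    - [0,0,0,0,0,0,0.2]
    - [0,0,0,0,0,0,0.2]

```text
time: 15.48
tool_pos: [0.4979, 0.2393, 0.0887]
tcp_rot: [2.325, 2.112, 0.001]
wrist_force: [0.6, -0.1, -2.1]
width: 0.408
grip_force: 39.0
```

>>> drive_tool:
  rows:
    - [0,0,0,0,0,0.001,0.2]
    - [0,0,0,0,0,0.001,0.2]
    - [0,0,0,0,0,0.001,0.2]
    - [0,0,0,0,0,0,0.2]

```text
time: 15.82
tool_pos: [0.4983, 0.2397, 0.0872]
tcp_rot: [2.325, 2.112, 0.002]
wrist_force: [-3.5, -0.6, 6.5]
width: 0.4
grip_force: 40.1
```

>>> drive_tool:
  rows:
    - [0,0,0,0,0,0,1]
    - [0,0,0,0,0,0,1]
    - [0,0,0,0,0,0,1]
    - [0,0,0,0,0,-0.005,1]
    - [0,0,0,0,0,-0.025,1]
    - [0,0,0,0,0,-0.04,1]
    - [0,0,0,0,0,-0.04,1]
    - [0,0,0,0,0,-0.01,1]

```text
time: 16.48
tool_pos: [0.5013, 0.2409, 0.2129]
tcp_rot: [2.323, 2.11, 0.016]
wrist_force: [1.4, 0.8, 0.6]
width: 1.003
grip_force: 0.0
```

Run:
```python
from h import *
go(.651,-.0305,.2,-.14)
p=cam('scene'); save(p,'s3.png')
for o in ['tube','lamphouse','collar']:
    for m in masks_of(p,o)[:4]: print(o,round(m['score'],2),[int(x) for x in m['bbox']])
for X in ([.498,.239,.003],[.498,.239,.115]): print(proj(p,X).round())
```

```text
shift tool [-0.2558  0.1749  0.0133] psi 1.4749 tilt deg 0.64 az deg 92.53 tcp [0.5013 0.2409 0.2129] t 16.48 w 1.003 grip 0.0 F [1.4 0.8 0.6]
tube 0.8 [403, 250, 432, 292]
lamphouse 0.8 [379, 226, 403, 269]
lamphouse 0.75 [161, 192, 194, 231]
lamphouse 0.62 [241, 252, 270, 290]
lamphouse 0.61 [307, 117, 332, 159]
collar 0.76 [256, 202, 277, 225]
collar 0.4 [183, 95, 215, 127]
[387. 256.]
[395. 235.]
```

View pics/s3.png

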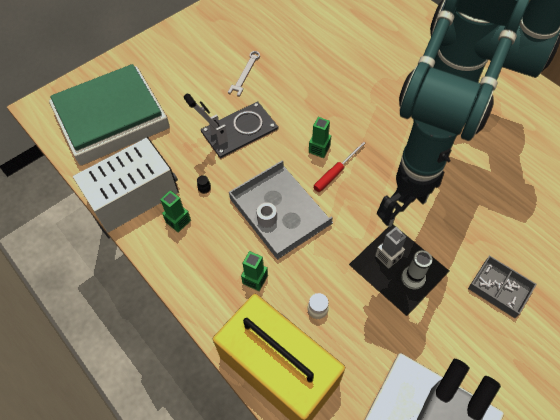

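Both tall parts stand upright on the mat, lamphouse at (391,247) and tube at (418,270). The collar is free at (266,214) and the clamp is open at (205,115).

>>> drive_tool:
  rows:
    - [0,0,0,-0.032,0.0219,0,1]
    - [0,0,0,-0.032,0.0219,0,1]
    - [0,0,0,-0.032,0.0219,0,1]
    - [0,0,0,-0.032,0.0219,0,1]
    - [0,0,0,-0.032,0.0219,0,1]
    - [0,0,0,-0.032,0.0219,0,1]
    - [0,0,0,-0.032,0.0219,0,1]
    - [0,0,0,-0.032,0.0219,0,1]

```text
time: 17.35
tool_pos: [0.6463, -0.034, 0.2018]
tcp_rot: [-2.323, -2.109, 0.006]
wrist_force: [0.7, 1.1, -0.3]
width: 1.001
grip_force: 0.0
```

>>> drive_tool:
  rows:
    - [0,0,7.1,0,0,0,1]
    - [0,0,7.1,0,0,0,1]
    - [0,0,7.1,0,0,0,1]
    - [0,0,7.1,0,0,0,1]
    - [0,0,7.1,0,0,0,1]
    - [0,0,7.1,0,0,0,1]
    - [0,0,7.1,0,0,0,1]
    - [0,0,7.1,0,0,0,1]

```text
time: 18.02
tool_pos: [0.6456, -0.0322, 0.2017]
tcp_rot: [-3.051, -0.742, 0.008]
wrist_force: [-0.2, -0.8, 0.9]
width: 0.999
grip_force: 0.0
```

>>> drive_tool:
  rows:
    - [0,0,7.1,0,0,0.02,1]
    - [0,0,7.1,0,0,0.02,1]
    - [0,0,7.1,0,0,0.02,1]
    - [0,0,7.1,0,0,0.02,1]
    - [0,0,7.1,0,0,0.01,1]
    - [0,0,0,0,0,0,1]
    - [0,0,0,0,0,0,1]

```text
time: 18.6
tool_pos: [0.6451, -0.0322, 0.112]
tcp_rot: [-3.135, 0.208, 0.01]
wrist_force: [0.5, 0.7, 0.6]
width: 1.001
grip_force: 0.0
```

Run:
```python
from h import *
go(.651,-.0305,.019,-.14)
```

```text
shift tool [ 0.0062 -0.0025  0.0929] psi -0.1328 tilt deg 0.35 az deg 0.41 tcp [ 0.6451 -0.0322  0.112 ] t 18.6 w 1.001 grip 0.0 F [0.5 0.7 0.6]
```

>>> drive_tool:
  rows:
    - [0,0,0,0.005,-0.001,0.03,1]
    - [0,0,0,0,0,0.03,1]
    - [0,0,0,0,0,0.02,1]
    - [0,0,0,0,0,0,1]
    - [0,0,0,0,0,0,1]
    - [0,0,0,0,0,0,1]

```text
time: 19.1
tool_pos: [0.654, -0.0321, 0.037]
tcp_rot: [3.134, -0.212, 0.004]
wrist_force: [1.3, 0.8, 0.6]
width: 0.997
grip_force: 0.0
```

Run:
```python
from h import *
go(.651,-.0305,.019,-.14)
```

```text
shift tool [-0.0032 -0.0012  0.018 ] psi -0.1348 tilt deg 0.15 az deg 0.3 tcp [ 0.654  -0.0321  0.037 ] t 19.1 w 0.997 grip 0.0 F [1.3 0.8 0.6]
```

>>> drive_tool:
  rows:
    - [0,0,0,-0.003,-0.001,0.01,1]
    - [0,0,0,0,0,0.007,1]
    - [0,0,0,0,0,0,1]
    - [0,0,0,0,0,0,0.7]
    - [0,0,0,0,0,0,0.4]
    - [0,0,0,0,0,0,0.3]
    - [0,0,0,0,0,0,0.3]
    - [0,0,0,0,0,0,0.3]

```text
time: 19.77
tool_pos: [0.6505, -0.0306, 0.0191]
tcp_rot: [-3.134, 0.214, -0.002]
wrist_force: [0.5, 1.1, 3.2]
width: 0.563
grip_force: 42.0
```

>>> drive_tool:
  rows:
    - [0,0,0,0,0,0,0.3]
    - [0,0,0,0,0,0,0.3]
    - [0,0,0,0,0,-0.01,0.3]
    - [0,0,0,0,0,-0.03,0.3]
    - [0,0,0,0,0,-0.04,0.3]
    - [0,0,0,0,0,-0.03,0.3]
    - [0,0,0,0,0,-0.01,0.3]
    - [0,0,0,0,0,0,0.3]

```text
time: 20.43
tool_pos: [0.6521, -0.0309, 0.1422]
tcp_rot: [3.134, -0.214, 0.011]
wrist_force: [-0.4, -0.4, -2.3]
width: 0.571
grip_force: 42.4
```

Run:
```python
from h import *
go(.38,-.275,.14,-.14)
```

```text
shift tool [-0.2365  0.2788  0.0006] psi -0.1362 tilt deg 0.39 az deg 0.22 tcp [ 0.6521 -0.0309  0.1422] t 20.43 w 0.571 grip 42.4 F [-0.4 -0.4 -2.3]
```

>>> drive_tool:
  rows:
    - [0,0,0,-0.011,0.015,0,0.3]
    - [0,0,0,-0.023,0.031,0,0.3]
    - [0,0,0,-0.023,0.031,0,0.3]
    - [0,0,0,-0.023,0.031,0,0.3]
    - [0,0,0,-0.023,0.031,0,0.3]
    - [0,0,0,-0.023,0.031,0,0.3]
    - [0,0,0,-0.023,0.031,0,0.3]
    - [0,0,0,-0.023,0.031,0,0.3]

```text
time: 21.1
tool_pos: [0.4442, -0.2368, 0.1349]
tcp_rot: [-3.132, 0.213, 0.008]
wrist_force: [-0.0, 0.1, -2.5]
width: 0.566
grip_force: 42.4
```

>>> drive_tool:
  rows:
    - [0,0,0,-0.023,0.031,0,0.3]
    - [0,0,0,-0.011,0.015,0,0.3]
    - [0,0,0,0,0,0,0.3]
    - [0,0,0,0,0,0,0.3]
    - [0,0,0,0,0,0,0.3]
    - [0,0,0,0,0,0,0.3]

```text
time: 21.6
tool_pos: [0.408, -0.2769, 0.1371]
tcp_rot: [-3.133, 0.212, 0.002]
wrist_force: [-0.0, 0.8, -2.4]
width: 0.57
grip_force: 42.5
```

Run:
```python
from h import *
import pickle
p=cam('wrist'); save(p,'w3.png'); go(.5,-.293,.2,-.15)
pickle.dump(p,open('w3.pkl','wb'))
print([(m['score'],m['bbox']) for m in masks_of(p,'fixture')])
```

```text
shift tool [ 0.093   0.0035 -0.0627] psi -0.1346 tilt deg 0.08 az deg 0.88 tcp [ 0.4083 -0.277   0.1374] t 21.65 w 0.566 grip 42.5 F [-0.5  0.4 -2.8]
[]
```

View pics/w3.png

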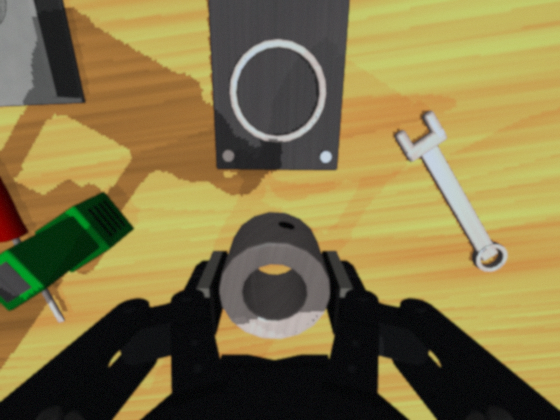

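Run:
```python
from h import *
import pickle
p=pickle.load(open('w3.pkl','rb')); g=cv2.cvtColor(p['color'],cv2.COLOR_RGB2GRAY)
m=np.zeros_like(g); cv2.circle(m,(278,90),60,255,-1)
b=((g>130)&(m>0)).astype(np.uint8)
sub=b.copy(); sub[148:]=0; sub[:, :224]=0; sub[:,333:]=0
n,l,st,_=cv2.connectedComponentsWithStats(sub); k=1+np.argmax(st[1:,4]); c=max(cv2.findContours((l==k).astype(np.uint8),0,1)[0],key=len)
e=cv2.fitEllipse(c); print('ellipse',e)
N=back(p,*e[0],.018); print('nest',N.round(4))
for v in [(e[0][0]-e[1][0]/2,e[0][1]),(e[0][0]+e[1][0]/2,e[0][1])]: print(np.linalg.norm(back(p,*v,.018)-N).round(4))
a=[back(p,u,v,.012)[:2] for u,v in [(209,0),(217,168),(350,0),(338,169)]]; print([x.round(4) for x in a], 'yaw',[np.arctan2(*(a[i]-a[i+1])[::-1]).round(3) for i in (0,2)],'width',np.linalg.norm(a[1]-a[3]).round(4))
T=status.read_state()['tool_pos']; z0=T[2]-.0131
for dz in (.042,0): q=np.array([proj(p,[T[0]+.025*np.cos(t),T[1]+.025*np.sin(t),z0+dz]) for t in np.arange(0,6.3,.1)]); print('collar at',dz,q.min(0).round(),q.max(0).round())
print(np.array(p['mount']).round(3)[:3,3])
```

```text
ellipse ((277.565185546875, 90.123779296875), (95.42888641357422, 101.5298080444336), 1.0835152864456177)
nest [ 0.5011 -0.2925  0.018 ]
0.0391
0.0391
[array([ 0.573 , -0.2486]), array([ 0.4435, -0.2297]), array([ 0.5584, -0.3565]), array([ 0.4279, -0.3382])] yaw [np.float64(-0.145), np.float64(-0.14)] width 0.1096
collar at 0.042 [217. 244.] [330. 342.]
collar at 0 [230. 212.] [317. 290.]
[ 0.078  0.    -0.143]
```

>>> drive_tool:
  rows:
    - [0,0,0,0.015,0,0,0.3]
    - [0,0,0,0.03,0.001,0,0.3]
    - [0,0,0,0.03,0.001,0.01,0.3]
    - [0,0,0,0.015,0.001,0.02,0.3]
    - [0,0,0,0.004,0,0.03,0.3]
    - [0,0,0,0,0,0.02,0.3]
    - [0,0,0,0,0,0,0.3]
    - [0,0,0,0,0,0,0.3]

```text
time: 22.37
tool_pos: [0.4998, -0.2922, 0.0566]
tcp_rot: [-3.132, 0.211, 0.006]
wrist_force: [-0.4, 0.2, -1.4]
width: 0.565
grip_force: 42.5
```

Run:
```python
from h import *
go(.501,-.2925,.0252,-.14)
```

```text
shift tool [0.0014 0.0002 0.0314] psi -0.1347 tilt deg 0.25 az deg 0.3 tcp [ 0.4998 -0.2922  0.0566] t 22.37 w 0.565 grip 42.5 F [-0.4  0.2 -1.4]
```

>>> drive_tool:
  rows:
    - [0,0,0,0.001,0,0.01,0.3]
    - [0,0,0,0,0,0.01,0.3]
    - [0,0,0,0,0,0.006,0.3]
    - [0,0,0,0,0,0.002,0.3]
    - [0,0,0,0,0,0.001,0.3]
    - [0,0,0,0,0,0,0.3]
    - [0,0,0,0,0,0,0.3]

```text
time: 22.95
tool_pos: [0.5018, -0.2942, 0.0297]
tcp_rot: [3.134, -0.214, 0.001]
wrist_force: [0.3, -1.2, -1.7]
width: 0.571
grip_force: 42.5
```

>>> drive_tool:
  rows:
    - [0,0,0,0,-0.001,0.002,0.3]
    - [0,0,0,0,0,0.001,0.3]
    - [0,0,0,0,0,0.001,0.3]
    - [0,0,0,0,0,0.0005,0.3]
    - [0,0,0,0,0,0,0.3]

```text
time: 23.37
tool_pos: [0.5018, -0.293, 0.0251]
tcp_rot: [-3.134, 0.214, 0.0]
wrist_force: [-1.5, 1.1, 1.2]
width: 0.57
grip_force: 42.7
```

>>> drive_tool:
  rows:
    - [0,0,0,0,0,0,1]
    - [0,0,0,0,0,0,1]
    - [0,0,0,0,0,0,1]
    - [0,0,0,0,0,-0.005,1]
    - [0,0,0,0,0,-0.02,1]
    - [0,0,0,0,0,-0.03,1]
    - [0,0,0,0,0,-0.04,1]
    - [0,0,0,0,0,-0.04,1]

```text
time: 24.03
tool_pos: [0.5008, -0.2923, 0.1604]
tcp_rot: [-3.133, 0.214, 0.003]
wrist_force: [1.0, -0.3, 0.3]
width: 1.0
grip_force: 0.0
```

>>> drive_tool:
  rows:
    - [0,0,0,0,0,-0.04,1]
    - [0,0,0,0,0,-0.04,1]
    - [0,0,0,0,0,-0.04,1]
    - [0,0,0,0,0,-0.02,1]
    - [0,0,0,0,0,0,1]
    - [0,0,0,0,0,0,1]

```text
time: 24.53
tool_pos: [0.5027, -0.2936, 0.3025]
tcp_rot: [3.132, -0.214, 0.007]
wrist_force: [-0.0, -0.1, -0.7]
width: 1.002
grip_force: 0.0
```

Run:
```python
from h import *
p=cam('scene'); save(p,'s4.png'); 
for m in masks_of(p,'collar')[:3]:
    mm=m['mask'].astype(np.float32); b=[int(x) for x in m['bbox']]; print(round(m['score'],2),b, fit([(p,mm)],'collar',.012,list(back(p,(b[0]+b[2])/2,(b[1]+b[3])/2,.03)[:2])))
q=np.array([.5011+.9898*.185,-.2925-.1425*.185]); go(q[0],q[1],.3,-.143)
cv2.imwrite('pics/s4c.png',cv2.resize(p['color'][70:180,170:320,::-1],None,fx=4,fy=4,interpolation=cv2.INTER_CUBIC))
```

```text
0.6 [233, 103, 255, 130] (array([ 0.50068171, -0.29396666]), np.float64(0.155119825708061))
shift tool [ 0.1851  0.0012 -0.0019] psi -0.1362 tilt deg 0.12 az deg 0.39 tcp [ 0.501  -0.2925  0.2985] t 24.63 w 1.006 grip 0.0 F [ 0.6  0.3 -1.2]
```

View pics/s4c.png

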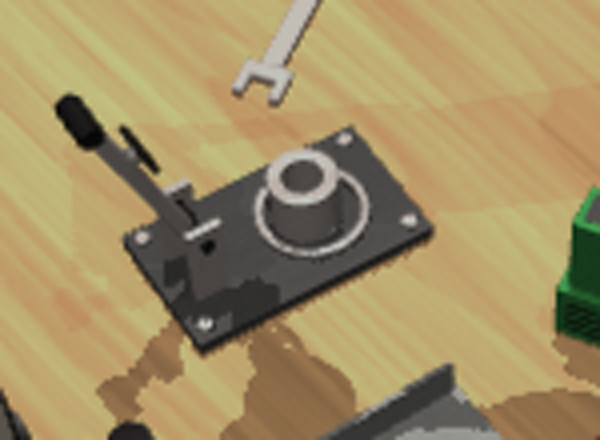

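The collar stands in the nest, in the crop at (305,205), within 2 mm of its centre. Now I go behind the open arm and swing it down.

>>> drive_tool:
  rows:
    - [0,0,0,0.025,0,0,0]
    - [0,0,0,0.036,0,0,0]
    - [0,0,0,0.036,0,0,0]
    - [0,0,0,0.036,0,0,0]
    - [0,0,0,0.036,0,0,0]
    - [0,0,0,0.02,0,0,0]
    - [0,0,0,0,0,0,0]
    - [0,0,0,0,0,0,0]

```text
time: 25.3
tool_pos: [0.6886, -0.3179, 0.2953]
tcp_rot: [-3.132, 0.212, 0.009]
wrist_force: [-0.7, 0.4, -0.2]
width: -0.003
grip_force: 0.0
```

>>> drive_tool:
  rows:
    - [0,0,0,0,0,0.03,0]
    - [0,0,0,0,0,0.04,0]
    - [0,0,0,0,0,0.04,0]
    - [0,0,0,0,0,0.025,0]
    - [0,0,0,0,0,0,0]
    - [0,0,0,0,0,0,0]

```text
time: 25.8
tool_pos: [0.686, -0.3177, 0.1618]
tcp_rot: [-3.132, 0.214, 0.01]
wrist_force: [0.1, -0.5, 0.6]
width: 0.001
grip_force: 0.0
```

Run:
```python
from h import *
q=np.array([.5011+.9898*.03,-.2925-.1425*.03]); go(q[0],q[1],.163,-.143)
```

```text
shift tool [-0.1566  0.0004 -0.0002] psi -0.1366 tilt deg 0.39 az deg 0.36 tcp [ 0.686  -0.3177  0.1618] t 25.8 w 0.001 grip 0.0 F [ 0.1 -0.5  0.6]
```

>>> drive_tool:
  rows:
    - [0,0,0,-0.015,0,0,0]
    - [0,0,0,-0.015,0,0,0]
    - [0,0,0,-0.015,0,0,0]
    - [0,0,0,-0.015,0,0,0]
    - [0,0,0,-0.015,0,0,0]
    - [0,0,0,-0.015,0,0,0]
    - [0,0,0,-0.015,0,0,0]
    - [0,0,0,-0.015,0,0,0]

```text
time: 26.47
tool_pos: [0.572, -0.3036, 0.1698]
tcp_rot: [3.131, -0.214, 0.013]
wrist_force: [1.9, -0.5, 0.3]
width: 0.004
grip_force: 1.0
```

>>> drive_tool:
  rows:
    - [0,0,0,-0.015,0,0,0]
    - [0,0,0,-0.015,0,0,0]
    - [0,0,0,-0.007,0,0,0]
    - [0,0,0,0,0,0,0]

```text
time: 26.8
tool_pos: [0.5336, -0.2982, 0.1684]
tcp_rot: [3.132, -0.215, 0.007]
wrist_force: [-0.0, 0.3, 0.3]
width: 0.001
grip_force: 0.0
```

Run:
```python
from h import *
q=np.array([.5011-.9898*.019,-.2925+.1425*.019]); go(q[0],q[1],.07,-.143)
p=cam('side'); cv2.imwrite('pics/s5c.png',cv2.resize(p['color'][150:400,150:400,::-1],None,fx=2,fy=2))
```

```text
shift tool [-0.0524 -0.0015  0.0981] psi -0.1369 tilt deg 0.28 az deg 0.35 tcp [ 0.5336 -0.2982  0.1684] t 26.8 w 0.001 grip 0.0 F [-0.   0.3  0.3]
```

View pics/s5c.png

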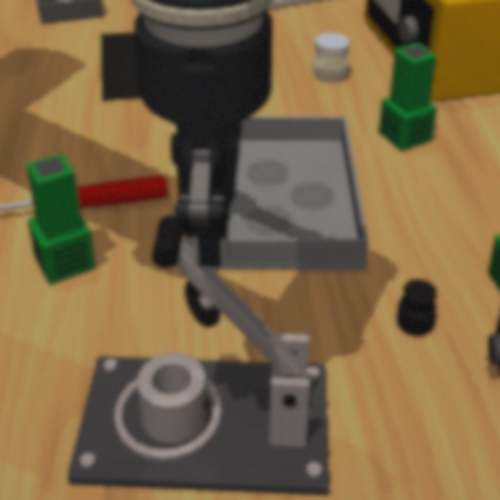

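The arm is now about 1 rad up with the finger on its upper side near the grip, crop (185,245). Following the arc down.

>>> drive_tool:
  rows:
    - [0,0,0,-0.009,0,0.009,0]
    - [0,0,0,-0.009,0,0.009,0]
    - [0,0,0,-0.009,0,0.009,0]
    - [0,0,0,-0.007,0,0.011,0]
    - [0,0,0,-0.006,0,0.012,0]
    - [0,0,0,-0.005,0,0.013,0]
    - [0,0,0,-0.003,0,0.009,0]
    - [0,0,0,-0.002,0,0.008,0]

```text
time: 27.52
tool_pos: [0.4836, -0.2904, 0.0836]
tcp_rot: [-3.134, 0.214, 0.001]
wrist_force: [0.1, -0.7, 0.7]
width: 0.001
grip_force: 0.6
```

>>> drive_tool:
  rows:
    - [0,0,0,-0.001,0,0.006,0]
    - [0,0,0,-0.001,0,0.005,0]
    - [0,0,0,0,0,0.003,0]
    - [0,0,0,0,0,0,0]

```text
time: 27.85
tool_pos: [0.4826, -0.2903, 0.076]
tcp_rot: [-3.134, 0.213, 0.001]
wrist_force: [-11.8, 8.8, 32.4]
width: -0.004
grip_force: 16.5
```

>>> drive_tool:
  rows:
    - [0,0,0,0,0,0,0]
    - [0,0,0,0,0,-0.003,0]
    - [0,0,0,0,0,-0.02,0]
    - [0,0,0,0,0,-0.04,0]
    - [0,0,0,0,0,-0.04,0]
    - [0,0,0,0,0,-0.04,0]
    - [0,0,0,0,0,-0.02,0.5]
    - [0,0,0,0,0,0,1]

```text
time: 28.52
tool_pos: [0.4855, -0.2924, 0.2411]
tcp_rot: [3.128, -0.213, 0.017]
wrist_force: [1.1, -0.7, 0.2]
width: 0.276
grip_force: 0.0
```

Run:
```python
from h import *
go(.501,.2385,.25,1.474)
p=cam('side'); cv2.imwrite('pics/s6c.png',cv2.resize(p['color'][280:410,160:340,::-1],None,fx=4,fy=4,interpolation=cv2.INTER_CUBIC))
W=lambda x,z,y=0: np.array([.5011+.9898*x+.1425*y,-.2925-.1425*x+.9898*y,z])
for th in (.0,.02,.07,.12):
    c,s=np.cos(th),np.sin(th); q=proj(p,W(.09-.145*c+.004*s,.064+.145*s+.004*c,-.017)); print(th,((q-[160,280])*4).round(1))
```

```text
shift tool [-0.0565 -0.5281 -0.0123] psi -0.136 tilt deg 0.7 az deg -92.24 tcp [ 0.4855 -0.2924  0.2411] t 28.52 w 0.276 grip 0.0 F [ 1.1 -0.7  0.2]
0.0 [129.5 237.9]
0.02 [129.  232.3]
0.07 [128.4 218.4]
0.12 [128.8 204.4]
```

View pics/s6c.png

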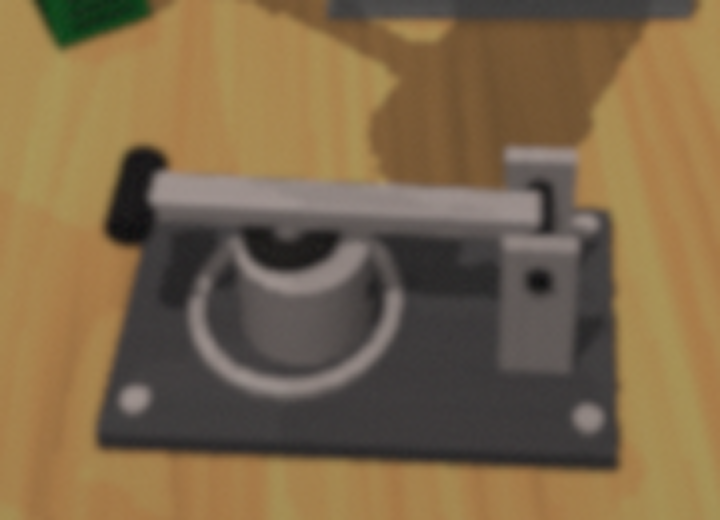

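Run:
```python
from h import *
p=cam('side')
W=lambda x,z,y=0: np.array([.5011+.9898*x+.1425*y,-.2925-.1425*x+.9898*y,z])
f=lambda *a: ((proj(p,W(*a))-[160,280])*4).round(1)
print('hole pred (obs 540,281)',f(.09,.064,-.023)); print('cheek top near edge (obs ~500-580,250)',f(.077,.078,-.023),f(.103,.078,-.023)); print('plate corner (obs 100,445; 615,467)',f(-.065,.012,-.055),f(.12,.012,-.055))
for th in (.02,.07,.12):
    c,s=np.cos(th),np.sin(th); a=np.arange(0,6.3,.1)
    q=np.array([f(.09-.145*c+.004*s+.009*np.cos(t),.064+.145*s+.004*c+.009*np.sin(t),y) for t in a for y in (-.017,.017)]); print(th,'bar bbox (obs 106-165,147-244)',q.min(0),q.max(0))
```

```text
hole pred (obs 540,281) [542.7 275.1]
cheek top near edge (obs ~500-580,250) [506.1 246.8] [582.  249.6]
plate corner (obs 100,445; 615,467) [ 94.7 430.8] [623.7 452.3]
0.02 bar bbox (obs 106-165,147-244) [103.3 141. ] [173.  249.5]
0.07 bar bbox (obs 106-165,147-244) [102.5 127. ] [172.7 235.8]
0.12 bar bbox (obs 106-165,147-244) [102.8 113. ] [173.3 222. ]
```

The clamp is down: the bar's bounding box matches about 0.02 to 0.04 rad, and pressing met a hard stop. Returning to the mat for the lamphouse.

>>> drive_tool:
  rows:
    - [0,0,0,-0.0044,-0.0406,0,1]
    - [0,0,0,-0.0044,-0.0406,0,1]
    - [0,0,0,-0.0044,-0.0406,0,1]
    - [0,0,0,-0.0044,-0.0406,0,1]
    - [0,0,0,-0.0044,-0.0406,0,1]
    - [0,0,0,-0.0044,-0.0406,0,1]
    - [0,0,0,-0.0044,-0.0406,0,1]
    - [0,0,0,-0.0044,-0.0406,0,1]

```text
time: 29.28
tool_pos: [0.4892, 0.0382, 0.231]
tcp_rot: [3.134, -0.214, -0.007]
wrist_force: [1.0, 0.4, -0.5]
width: 1.0
grip_force: 0.0
```

>>> drive_tool:
  rows:
    - [0,0,0,-0.0044,-0.0406,0,1]
    - [0,0,0,-0.0044,-0.0406,0,1]
    - [0,0,0,-0.0044,-0.0406,0,1]
    - [0,0,0,-0.0044,-0.0406,0,1]
    - [0,0,0,-0.0044,-0.0406,0,1]
    - [0,0,-7.1,0,0,0,1]
    - [0,0,-7.1,0,0,0,1]
    - [0,0,-7.1,0,0,0,1]

```text
time: 29.95
tool_pos: [0.4951, 0.2412, 0.2304]
tcp_rot: [3.117, 0.383, -0.009]
wrist_force: [-0.2, 0.6, 0.0]
width: 0.997
grip_force: 0.0
```

>>> drive_tool:
  rows:
    - [0,0,-7.1,0,0,0,1]
    - [0,0,-7.1,0,0,0,1]
    - [0,0,-7.1,0,0,0,1]
    - [0,0,-7.1,0,0,0,1]
    - [0,0,-7.1,0,0,0,1]
    - [0,0,-7.1,0,0,0,1]
    - [0,0,-7.1,0,0,0,1]
    - [0,0,-7.1,0,0,0,1]

```text
time: 30.62
tool_pos: [0.4954, 0.2398, 0.2305]
tcp_rot: [-2.562, -1.816, 0.008]
wrist_force: [0.4, 0.0, 0.0]
width: 1.001
grip_force: 0.0
```

>>> drive_tool:
  rows:
    - [0,0,-7.1,0,0,0,1]
    - [0,0,-7.1,0,0,0,1]
    - [0,0,0,0,0,0,1]
    - [0,0,0,0,0,0,1]

```text
time: 30.95
tool_pos: [0.4958, 0.24, 0.2313]
tcp_rot: [-2.328, -2.107, 0.006]
wrist_force: [0.0, 1.1, -0.8]
width: 1.001
grip_force: 0.0
```

Run:
```python
from h import *
go(.4983,.2397,.14,1.474)
```

```text
shift tool [0.0002 0.0029 0.0913] psi 1.4714 tilt deg 0.24 az deg -0.15 tcp [0.4958 0.24   0.2313] t 30.95 w 1.001 grip 0.0 F [ 0.   1.1 -0.8]
```

Descend to z ≈ 0.087, the height at which it was placed.

>>> drive_tool:
  rows:
    - [0,0,0,0,0.002,0.03,1]
    - [0,0,0,0,0,0.04,1]
    - [0,0,0,0,0,0.035,1]
    - [0,0,0,0,0,0.02,1]
    - [0,0,0,0,0,0.014,1]
    - [0,0,0,0,0,0,1]
    - [0,0,0,0,0,0,1]
    - [0,0,0,0,0,0,1]

```text
time: 31.62
tool_pos: [0.4994, 0.2405, 0.0954]
tcp_rot: [2.327, 2.111, 0.001]
wrist_force: [-0.3, -0.5, 0.3]
width: 0.996
grip_force: 0.0
```

>>> drive_tool:
  rows:
    - [0,0,0,0,0,0,0.5]
    - [0,0,0,0,0,0,0.3]
    - [0,0,0,0,0,0,0.2]
    - [0,0,0,0,0,0,0.2]
    - [0,0,0,0,0,0,0.2]
    - [0,0,0,0,0,0,0.2]
    - [0,0,0,0,0,0,0.2]
    - [0,0,0,0,0,0,0.2]

```text
time: 32.28
tool_pos: [0.4993, 0.2405, 0.0959]
tcp_rot: [2.325, 2.112, 0.002]
wrist_force: [-1.8, -0.7, 5.1]
width: 0.401
grip_force: 39.0
```

>>> drive_tool:
  rows:
    - [0,0,0,0,0,-0.01,0.2]
    - [0,0,0,0,0,-0.02,0.2]
    - [0,0,0,0,0,-0.03,0.2]
    - [0,0,0,0,0,-0.02,0.2]
    - [0,0,0,0,0,0,0.2]
    - [0,0,0,0,0,0,0.2]

```text
time: 32.78
tool_pos: [0.4997, 0.2405, 0.176]
tcp_rot: [2.325, 2.111, 0.004]
wrist_force: [0.2, -0.4, -2.9]
width: 0.394
grip_force: 39.5
```

Run:
```python
from h import *
go(.6014,-.068,.165,1.474)
```

```text
shift tool [-0.2974  0.1308  0.0109] psi 1.4747 tilt deg 0.17 az deg 0.04 tcp [0.4997 0.2405 0.176 ] t 32.78 w 0.394 grip 39.5 F [ 0.2 -0.4 -2.9]
```

>>> drive_tool:
  rows:
    - [0,0,0,-0.015,0.007,0,0.2]
    - [0,0,0,-0.03,0.0135,0,0.2]
    - [0,0,0,-0.036,0.016,0,0.2]
    - [0,0,0,-0.036,0.016,0,0.2]
    - [0,0,0,-0.036,0.016,0,0.2]
    - [0,0,0,-0.036,0.016,0,0.2]
    - [0,0,0,-0.036,0.016,0,0.2]
    - [0,0,0,-0.035,0.015,0,0.2]

```text
time: 33.45
tool_pos: [0.5874, -0.0315, 0.1718]
tcp_rot: [-2.323, -2.11, 0.005]
wrist_force: [0.4, 0.3, -2.6]
width: 0.393
grip_force: 39.6
```

>>> drive_tool:
  rows:
    - [0,0,0,-0.026,0.01,0,0.2]
    - [0,0,0,-0.0105,0.005,0,0.2]
    - [0,0,0,0,0,0.02,0.2]
    - [0,0,0,0,0,0.02,0.2]
    - [0,0,0,0,0,0.02,0.2]
    - [0,0,0,0,0,0,0.2]
    - [0,0,0,0,0,0,0.2]

```text
time: 34.03
tool_pos: [0.5974, -0.0666, 0.1114]
tcp_rot: [-2.321, -2.109, 0.007]
wrist_force: [1.3, 0.5, -2.9]
width: 0.394
grip_force: 39.7
```

Run:
```python
from h import *
go(.6014,-.0672,.0987,1.474)
```

```text
shift tool [-0.0003  0.0041  0.0127] psi 1.475 tilt deg 0.41 az deg 0.06 tcp [ 0.5974 -0.0666  0.1114] t 34.03 w 0.394 grip 39.7 F [ 1.3  0.5 -2.9]
```

>>> drive_tool:
  rows:
    - [0,0,0,0,0.002,0.006,0.2]
    - [0,0,0,0,0,0.003,0.2]
    - [0,0,0,0,0,0.001,0.2]
    - [0,0,0,0,0,0.001,0.2]
    - [0,0,0,0,0,0,0.2]
    - [0,0,0,0,0,0,0.2]

```text
time: 34.53
tool_pos: [0.6027, -0.0676, 0.1043]
tcp_rot: [2.325, 2.112, 0.001]
wrist_force: [0.0, -0.7, -2.8]
width: 0.398
grip_force: 39.7
```

>>> drive_tool:
  rows:
    - [0,0,0,0,0,0.001,0.2]
    - [0,0,0,0,0,0,0.2]
    - [0,0,0,0,0,0,0.2]

```text
time: 34.78
tool_pos: [0.6024, -0.0676, 0.1029]
tcp_rot: [2.325, 2.112, 0.0]
wrist_force: [0.5, 0.4, -2.5]
width: 0.395
grip_force: 39.7
```

>>> drive_tool:
  rows:
    - [0,0,0,0,0,0.0015,0.2]
    - [0,0,0,0,0,0.0015,0.2]
    - [0,0,0,0,0,0.001,0.2]
    - [0,0,0,0,0,0.0005,0.2]
    - [0,0,0,0,0,0,0.2]

```text
time: 35.2
tool_pos: [0.6025, -0.0675, 0.099]
tcp_rot: [2.325, 2.112, 0.0]
wrist_force: [-2.1, 1.0, 3.1]
width: 0.397
grip_force: 40.3
```

>>> drive_tool:
  rows:
    - [0,0,0,0,0,0,1]
    - [0,0,0,0,0,0,1]
    - [0,0,0,0,0,0,1]
    - [0,0,0,0,0,-0.005,1]
    - [0,0,0,0,0,-0.025,1]
    - [0,0,0,0,0,-0.04,1]
    - [0,0,0,0,0,-0.04,1]
    - [0,0,0,0,0,-0.01,1]

```text
time: 35.87
tool_pos: [0.6063, -0.0682, 0.2265]
tcp_rot: [2.319, 2.106, 0.012]
wrist_force: [0.2, 0.2, 2.5]
width: 0.999
grip_force: 0.0
```

>>> drive_tool:
  rows:
    - [0,0,0,0.0375,-0.0141,0,1]
    - [0,0,0,0.0375,-0.0141,0,1]
    - [0,0,0,0.0375,-0.0141,0,1]
    - [0,0,0,0.0375,-0.0141,0,1]
    - [0,0,0,0.0375,-0.0141,0,1]
    - [0,0,0,0.0375,-0.0141,0,1]
    - [0,0,0,0.0375,-0.0141,0,1]
    - [0,0,0,0.0375,-0.0141,0,1]

```text
time: 36.53
tool_pos: [0.5183, 0.2436, 0.2189]
tcp_rot: [2.325, 2.112, 0.002]
wrist_force: [0.3, 0.5, -0.1]
width: 0.999
grip_force: 0.0
```

>>> drive_tool:
  rows:
    - [0,0,0,0.0375,-0.0141,0,1]
    - [0,0,0,0.0375,-0.0141,0,1]
    - [0,0,0,0,0,0.02,1]
    - [0,0,0,0,0,0.03,1]
    - [0,0,0,0,0,0.02,1]
    - [0,0,0,0,0,0,1]
    - [0,0,0,0,0,0,1]
    - [0,0,0,0,0,0,1]

```text
time: 37.2
tool_pos: [0.4989, 0.3195, 0.1497]
tcp_rot: [2.325, 2.112, 0.003]
wrist_force: [-0.6, 0.2, 1.0]
width: 1.0
grip_force: 0.0
```

Run:
```python
from h import *
go(.4972,.3194,.085,1.474)
```

```text
shift tool [-0.0004 -0.0018  0.0647] psi 1.4745 tilt deg 0.11 az deg 0.03 tcp [0.4989 0.3195 0.1497] t 37.2 w 1.0 grip 0.0 F [-0.6  0.2  1. ]
```

>>> drive_tool:
  rows:
    - [0,0,0,0,-0.001,0.02,1]
    - [0,0,0,0,0,0.025,1]
    - [0,0,0,0,0,0.016,1]
    - [0,0,0,0,0,0,1]
    - [0,0,0,0,0,0,1]
    - [0,0,0,0,0,0,1]

```text
time: 37.7
tool_pos: [0.4988, 0.32, 0.0898]
tcp_rot: [2.325, 2.111, 0.006]
wrist_force: [-0.4, 0.5, 1.0]
width: 1.0
grip_force: 0.0
```

>>> drive_tool:
  rows:
    - [0,0,0,0,0,0,0.5]
    - [0,0,0,0,0,0,0.3]
    - [0,0,0,0,0,0,0.2]
    - [0,0,0,0,0,0,0.2]
    - [0,0,0,0,0,0,0.2]
    - [0,0,0,0,0,0,0.2]
    - [0,0,0,0,0,0,0.2]
    - [0,0,0,0,0,0,0.2]

```text
time: 38.37
tool_pos: [0.4972, 0.3197, 0.0883]
tcp_rot: [-2.325, -2.112, -0.001]
wrist_force: [-1.6, 0.0, 6.2]
width: 0.449
grip_force: 39.8
```

>>> drive_tool:
  rows:
    - [0,0,0,0,0,-0.01,0.2]
    - [0,0,0,0,0,-0.02,0.2]
    - [0,0,0,0,0,-0.03,0.2]
    - [0,0,0,0,0,-0.02,0.2]
    - [0,0,0,0,0,0,0.2]
    - [0,0,0,0,0,0,0.2]

```text
time: 38.87
tool_pos: [0.4978, 0.3197, 0.1684]
tcp_rot: [2.325, 2.112, 0.004]
wrist_force: [-0.1, -0.8, -2.4]
width: 0.45
grip_force: 40.8
```

Run:
```python
from h import *
go(.6111,.0144,.165,1.474)
```

```text
shift tool [-0.293   0.142   0.0033] psi 1.4748 tilt deg 0.17 az deg 0.05 tcp [0.4978 0.3197 0.1684] t 38.87 w 0.45 grip 40.8 F [-0.1 -0.8 -2.4]
```

>>> drive_tool:
  rows:
    - [0,0,0,-0.015,0.007,0,0.2]
    - [0,0,0,-0.03,0.0145,0,0.2]
    - [0,0,0,-0.035,0.017,0,0.2]
    - [0,0,0,-0.035,0.017,0,0.2]
    - [0,0,0,-0.035,0.017,0,0.2]
    - [0,0,0,-0.035,0.017,0,0.2]
    - [0,0,0,-0.035,0.017,0,0.2]
    - [0,0,0,-0.035,0.017,0,0.2]

```text
time: 39.53
tool_pos: [0.5938, 0.0517, 0.1641]
tcp_rot: [-2.323, -2.11, 0.006]
wrist_force: [1.0, 1.8, -3.2]
width: 0.453
grip_force: 40.7
```

>>> drive_tool:
  rows:
    - [0,0,0,-0.027,0.013,0,0.2]
    - [0,0,0,-0.011,0.0055,0,0.2]
    - [0,0,0,0,0,0.02,0.2]
    - [0,0,0,0,0,0.02,0.2]
    - [0,0,0,0,0,0.02,0.2]
    - [0,0,0,0,0,0,0.2]
    - [0,0,0,0,0,0,0.2]
    - [0,0,0,0,0,0,0.2]

```text
time: 40.2
tool_pos: [0.6099, 0.0144, 0.1069]
tcp_rot: [-2.324, -2.112, 0.001]
wrist_force: [-0.2, 0.3, -1.8]
width: 0.446
grip_force: 40.8
```

Run:
```python
from h import *
go(.6105,.0144,.0913,1.474)
```

```text
shift tool [0.     0.0007 0.0156] psi 1.4752 tilt deg 0.06 az deg 0.07 tcp [0.6099 0.0144 0.1069] t 40.2 w 0.446 grip 40.8 F [-0.2  0.3 -1.8]
```

>>> drive_tool:
  rows:
    - [0,0,0,0,0,0.007,0.2]
    - [0,0,0,0,0,0.004,0.2]
    - [0,0,0,0,0,0.002,0.2]
    - [0,0,0,0,0,0.001,0.2]
    - [0,0,0,0,0,0.0,0.2]
    - [0,0,0,0,0,0,0.2]

```text
time: 40.7
tool_pos: [0.6103, 0.014, 0.0935]
tcp_rot: [2.325, 2.112, 0.0]
wrist_force: [0.1, 0.1, -1.8]
width: 0.448
grip_force: 40.9
```

>>> drive_tool:
  rows:
    - [0,0,0,0,0,0.001,0.2]
    - [0,0,0,0,0,0,0.2]
    - [0,0,0,0,0,0,0.2]

```text
time: 40.95
tool_pos: [0.6103, 0.014, 0.0924]
tcp_rot: [2.325, 2.112, 0.0]
wrist_force: [-0.1, -0.4, -2.2]
width: 0.449
grip_force: 40.9
```

>>> drive_tool:
  rows:
    - [0,0,0,0,0,0.001,0.2]
    - [0,0,0,0,0,0.0007,0.2]
    - [0,0,0,0,0,0,0.2]
    - [0,0,0,0,0,0,0.2]

```text
time: 41.28
tool_pos: [0.6105, 0.014, 0.0914]
tcp_rot: [2.325, 2.112, 0.001]
wrist_force: [-1.2, -0.6, 3.7]
width: 0.447
grip_force: 41.5
```

Contact; I release and withdraw.

>>> drive_tool:
  rows:
    - [0,0,0,0,0,0,1]
    - [0,0,0,0,0,0,1]
    - [0,0,0,0,0,0,1]
    - [0,0,0,0,0,-0.005,1]
    - [0,0,0,0,0,-0.025,1]
    - [0,0,0,0,0,-0.04,1]
    - [0,0,0,0,0,-0.04,1]
    - [0,0,0,0,0,-0.04,1]

```text
time: 41.95
tool_pos: [0.6097, 0.014, 0.2419]
tcp_rot: [-2.325, -2.112, 0.001]
wrist_force: [0.4, -0.3, -0.1]
width: 1.0
grip_force: 0.0
```

>>> drive_tool:
  rows:
    - [0,0,0,0,-0.035,-0.02,1]
    - [0,0,0,0,-0.035,-0.02,1]
    - [0,0,0,0,-0.035,0,1]
    - [0,0,0,0,-0.03,0,1]
    - [0,0,0,0,0,0,1]
    - [0,0,0,0,0,0,1]
    - [0,0,0,0,0,0,1]
    - [0,0,0,0,0,0,1]

```text
time: 42.62
tool_pos: [0.4769, 0.0268, 0.2808]
tcp_rot: [2.325, 2.112, 0.001]
wrist_force: [0.0, 0.4, 1.1]
width: 0.998
grip_force: 0.0
```

Run:
```python
from h import *
P={n:cam(n) for n in ['scene','side']}
G={'tube':[.6095,.0142],'lamphouse':[.602,-.0665,-.095]}
for o in G:
    v=[]
    for n in P:
        c=proj(P[n],[*G[o][:2],.06])
        ms=[m for m in masks_of(P[n],o) if abs((m['bbox'][0]+m['bbox'][2])/2-c[0])<12 and abs((m['bbox'][1]+m['bbox'][3])/2-c[1])<14]
        if ms: v.append((P[n],ms[0]['mask'].astype(np.float32)))
    print(o,len(v),fit(v,o,.006,G[o]) if v else None)
p=P['scene']; cv2.imwrite('pics/end.png',np.hstack([cv2.resize(p['color'][70:270,180:345],(495,600)),])[:,:,::-1])
```

```text
tube 2 (array([0.61907705, 0.08184498]), np.float64(2.5943769291856063))
lamphouse 2 (array([ 0.60216336, -0.06775249, -0.10114052]), np.float64(0.20801954815855417))
```

View pics/end.png

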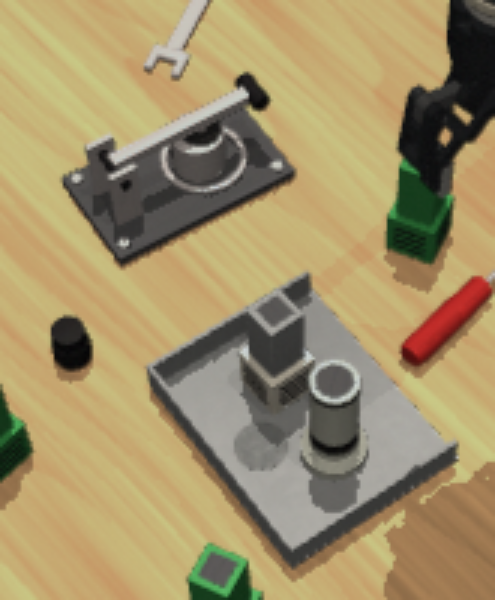

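The picture shows the lamphouse (275,345) and tube (335,415) upright on their spots, and the clamp down on the collar (195,150). The fit puts the lamphouse about 1 mm from its start. The tube fit failed on a poor mask, as in the first round, but the tube was released within 1 mm of where it was gripped. Handing in.

```bash
python3 -c "
from workcell import workorder; print(workorder.finish_job())"
```

```text
the job is handed in; nothing more can be done
None
```

Job handed in at about 43 s with no verdict returned: the collar stands in the nest with the hold-down arm pressed onto it, and the camera tube and lamp housing are upright back on their starting spots, within about 1 mm by the last readings.

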